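# Timed spring test of workshop tweezers

## Task

These big sprung tweezers have a new spring that needs a timed squeeze test: first wind the bench timer's key clockwise until it is fully wound. Then pick up the tweezers and, holding them roughly level and well clear of the bench (about 10 cm or more), squeeze until the index pin lines up with the brass gap mark and keep that gap steady for at least two seconds; finish while still holding them like that, nothing is put down. Leave the jar, tape roll and screwdriver where they are.

Things in the scene. Friction and masses are not known exactly. Their poses are not given: they have to be found in the camera images.
- timer: Wind-up bench timer fixed to the bench: grey drum 100 mm across, 55 mm high, white dial on top, a wing key upright in the dial's centre. Origin: centre of its underside; z up. The dial's scale begins at its own +x and runs 2.8 rad clockwise (seen from above) to a short steel stop post. A thin pointer on the key's foot shows how far it is wound.
- key (a joint): Angle of the wing key, rad: 0 unwound (wing along the timer's x), growing clockwise seen from above to 2.8 fully wound (hard stop); starts at 0 to 0.6. Wing: flat steel plate 38 mm long, 9 mm thick, 73 to 103 mm above the bench; the pointer lies along it. Turning takes 0.08 N m of drag plus a spring growing to 0.04 N m; the drag keeps it where it is left.
- key_grip (a point): Point on the key's vertical axis at the height to grip the wing, 88 mm above the bench (33 mm above the dial).
- tweezers: Big steel sprung tweezers, about 150 g and balanced at the grips, 240 mm long, 22 mm high, lying on edge, opening sideways. Origin: on the bench midway between the black rubber finger grips; x along the midline to the tips, z up. Pivot coil (22 mm round) at x = -110 mm, tips at +115 mm, about 55 mm apart when open. The +y arm is fixed to this body, the -y arm (the jaw) swings.
- jaw (a joint): Closing angle of the jaw about the pivot, rad: 0 sprung open (as at the start), 0.235 nearly shut. Finger grips: flat outer plates 34 mm long centred on x = 0, 0 to 22 mm above the bench. Width over both is 46 mm - 110 mm x angle, to about 1 mm. The spring pushes back at the grips with about 4.5 N at 0, growing 64 N per rad, and reopens the jaw when let go.
- mark_slide (a joint): Where the gap mark is set along the gauge bar, m: 0 is level with the index pin of the open jaw, growing towards the other arm; set anywhere from 0.017 to 0.033 and stiff, it stays. The pin reaches the mark when 0.189 x (sin 0.128 - sin(0.128 - jaw angle)) equals this value: a jaw angle of about 0.091 to 0.174.
- pin (a point): Top of the index pin, a dark steel pin 4.4 mm across and 12 mm tall standing on the jaw just tip-ward of the gauge bar, 34 mm above the tweezers' underside.
- mark (a point): Point of the gap mark: a 9 mm brass saddle with a thin dark pointer line towards the pin, sliding on an aluminium gauge bar that crosses over both arms at x = +69 mm, 22 to 26 mm above the bench. Its y axis is the tweezers' y axis. The pin is at the mark when it stands in line with the pointer (equal y, to 3 mm).
- jar: Bystander: glass jar, 64 mm across, 85 mm high, upright; origin centre of its underside.
- tape_roll: Bystander: roll core lying flat, 90 mm across, 24 mm high; origin centre of its underside.
- screwdriver: Bystander: screwdriver lying on the far part of the bench; origin under its middle.
Things that resemble listed ones, but are neither listed nor needed, are in the scene too. Leave any purple look-alike of the tweezers alone.

How it is judged:
By the outcome, as a careful person would: the job done as asked, in the order asked, and still so for the second after the job is handed in, while the arm keeps its last pose, push and grip.
It also fails if it takes over 54 s, if anything falls off the work surface, if the arm or the gripper's body presses on something with over 40 N, if the wrist force passes 120 N, or if a joint passes its speed limit or range.

## Robot

A 6-joint arm with a two-finger parallel gripper is mounted at the origin on the work surface. World frame = base frame: x ahead of the robot, y to its left, z up, the work surface at z = 0. Lengths are in m, angles in rad, forces in N, time in s.
With the tool pointing down it reaches from about 0.35 to 0.95 m from the base axis. Payload 17.4 kg.
Tool frame: the origin (TCP) lies between the finger pads; the fingertips stand r.tcp_to_tips ahead of it and the grasp point (between the pads) lies 8 mm behind it (r.tcp_to_tips is the distance from the TCP to the fingertips, in m); z points along the fingers, y is the direction in which the jaws open and shut (so a half turn about z gives the same grasp; the last joint's range is limited). The gripper opens to 93 mm and grips with 3 to 60 N. Pads are 15 mm wide; open, the fingers measure 128 mm over their backs; the gripper's body (75 mm by 188 mm) begins 65 mm behind the grasp point.
Start: joints at [-1.303, 0.116, 1.442, -0, 1.584, -0.038], TCP at [0.203, -0.644, 0.23] pointing down, gripper open.
Joint ranges: [-2.83, 2.83], [-0.83, 2.19], [0.07, 2.5], [-1.14, 4.28], [0.01, 3], [-2.97, 2.97]. Speed limits (rad/s): [1.89, 1.89, 2.22, 3.14, 3.14, 3.14].

## Interface

Orientations are given as a unit quaternion [x, y, z, w].
In Python, from station import r gives the robot as it stands.
- The arm moves only by the tool jog_arm, never from a script. Its argument "commands" is text: rows parted by semicolons, each of 6 numbers parted by spaces: the shift along the tool's x, y, z in m, then the turn, a rotation vector about the tool's x, y, z in rad. In form: dx dy dz wx wy wz; .... A call has 1 to 10 rows; each row shifts and turns the commanded pose from where the row before left it, along the tool's axes as they then stand; what a row does not reach is not made up. A row lasts 1/10 s, in which the tool goes at most 50 mm and 8.59 degrees, less where a joint would pass 70% of its speed; a pose out of reach is approached as far as the arm can. A call with a gripper value outside its range is refused whole. "hand" is the finger opening in m, from 0 to 0.093, set as the call begins (left out, the last holds). The fingers move at their own pace and stop on an object; "grip_force" is the grip in N (left out, the last holds). Time passes only in rows, so rows that do not move let the fingers close. It gives the time, the measured TCP pose, the force and the opening at its end, in the units of the state.
- r.read_state(): the state, without advancing time (a new reading comes with each control period).
- r.camera(name): name is "side" or "top"; returns a dict with "pixels" (384x512x3 uint8, blue, green, red), "depth" (384x512 float32, m along the optical axis (not along the pixel's ray), 0 where there is no reading), "vertical_fov" (degrees; the focal length in pixels is half the picture's height over the tangent of half this angle, whatever the lens; pixels are square), "cx", "cy" (the principal point, pixels), "D" ([k1, k2, p1, p2, k3] as OpenCV has them; the pictures are not rectified), "rvec" (rotation vector, rad) and "tvec" (3), from world to camera coordinates, as OpenCV has them. Camera axes: x right, y down, z forward; pixel columns grow to the right and rows downward; lengths in m; the calibration is good to about 2 mm. A picture is of the moment at which its call begins.
- r.hand_in(): hands the job in, once; it reports no verdict.
The state is a dict: "time_s": time; "q": joint angles; "joint_velocities": joint speeds; "joint_efforts": joint torques, N m; "position": TCP position; "eef_rot": TCP orientation; "ft_force": force on the tool from outside, world axes, zero at the start; "torque": the same for the moment, N m; "finger_gap": finger opening in m.
Only numpy, scipy, OpenCV 4.12 (cv2) and the standard library are available. Lean on these libraries where they do the work, as an engineer would, in place of code of your own. Each camera call takes 0.05 s, during which the arm holds its last target.

## Working session

There is one attempt and no reset: what is moved stays moved. The work goes in short steps, Python scripts to look and compute and a tool call to move; the robot and the scene stay as the last step left them, time stands still between calls to the robot, and variables do not carry over. Pictures are saved under pics/ and viewed, and the job is handed in when it is done.

Besides the shell and the picture viewer there is one more tool, called after "Emit:" in YAML: its name, and indented under it one key for each argument. jog_arm: Moves the arm, as the interface text tells. Its arguments: {"type":"object","properties":{"commands":{"type":"string"},"hand":{"type":"number"},"grip_force":{"type":"number"}},"required":["commands"]}

```bash
ls; mkdir -p pics
cat > h.py <<'E'
import numpy as np, cv2, pickle
from station import r
def cam(n,name):
    c=r.camera(n); cv2.imwrite(f'pics/{name}.png',c['pixels']); pickle.dump(c,open(f'pics/{name}.pkl','wb')); return c
def K(c):
    f=c['pixels'].shape[0]/2/np.tan(np.radians(c['vertical_fov'])/2)
    return np.array([[f,0,c['cx']],[0,f,c['cy']],[0,0,1.]])
def ray(c,u,v):
    p=cv2.undistortPointsIter(np.array([[[u,v]]],float),K(c),np.array(c['D'],float),None,None,(3,50,1e-9))[0,0]
    R=cv2.Rodrigues(np.array(c['rvec'],float))[0];t=np.array(c['tvec'],float).ravel()
    return -R.T@t, R.T@np.array([p[0],p[1],1.]) 
def atz(c,u,v,z):
    o,d=ray(c,u,v); return o+d*(z-o[2])/d[2]
def atd(c,u,v):
    o,d=ray(c,u,v); return o+d*c['depth'][int(round(v)),int(round(u))]
def proj(c,P):
    return cv2.projectPoints(np.array(P,float).reshape(-1,1,3),np.array(c['rvec'],float),np.array(c['tvec'],float),K(c),np.array(c['D'],float))[0][:,0]
def load(n): return pickle.load(open(f'pics/{n}.pkl','rb'))
E
python3 - <<'E'
from h import *
for n in('top','side'):
    c=cam(n,n+'0'); print(n,c['vertical_fov'],c['D'],ray(c,256,192))
print(r.read_state(),r.tcp_to_tips)
E
```

```text
pics
top 45.946564116806314 [-0.07482709  0.          0.          0.          0.        ] (array([ 0.27798159, -0.01975972,  1.47337113]), array([ 0.11831146,  0.0071656 , -0.99315575]))
side 43.108139316087765 [-0.07619718  0.          0.          0.          0.        ] (array([-0.2274757 ,  0.91000548,  1.06197063]), array([ 0.45744888, -0.61020039, -0.64731164]))
{'time_s': 0.1, 'q': array([-1.30278151e+00,  1.16401005e-01,  1.44216335e+00, -1.03223480e-05,
        1.58398555e+00, -3.77929435e-02]), 'joint_velocities': array([ 0.00070432, -0.00035394, -0.00047947,  0.00023412, -0.00090627,
        0.00069151]), 'joint_efforts': array([ 2.55541483e-03, -7.22897530e+01, -6.23862791e+01,  7.81176821e-02,
        2.28055328e-02, -8.16791839e-05]), 'position': array([ 0.20316891, -0.64353146,  0.22902576]), 'eef_rot': array([ 9.88332856e-01,  1.52308689e-01, -6.01003253e-05, -4.74867693e-04]), 'ft_force': array([ 0.61822665, -0.45056025,  0.99920644]), 'torque': array([-0.02602036,  0.04327223, -0.02946823]), 'finger_gap': 0.09303650443037591} 0.011
```

View pics/top0.png

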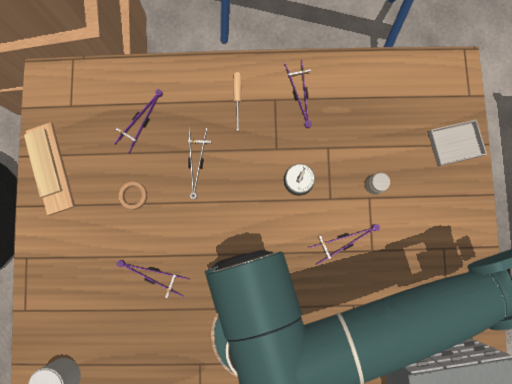

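View pics/side0.png

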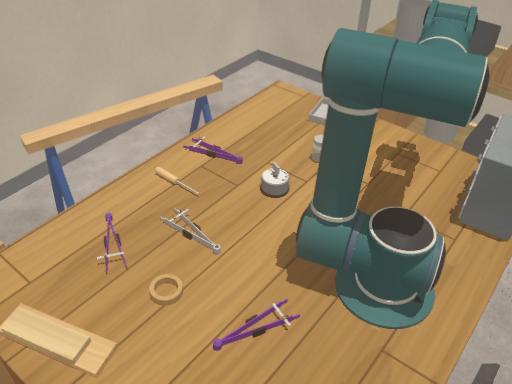

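Top view: the timer is at about (299,179). The steel tweezers have their pivot at (193,196) and tips at about (198,130), and the jar is at (378,183). I'll zoom in for exact poses.

Run:
```python
from h import *
c=load('top0');im=c['pixels']
a=cv2.resize(im[155:205,270:330],None,fx=8,fy=8,interpolation=cv2.INTER_CUBIC)
b=cv2.resize(im[120:205,165:230],None,fx=6,fy=6,interpolation=cv2.INTER_CUBIC)
cv2.imwrite('pics/za.png',a);cv2.imwrite('pics/zb.png',b)
s=load('side0')['pixels']
cv2.imwrite('pics/zc.png',cv2.resize(s[155:260,150:300],None,fx=5,fy=5,interpolation=cv2.INTER_CUBIC))
for u,v in [(299,179),(300,187),(193,196),(190,130),(206,130)]: print(u,v,atd(c,u,v),atz(c,u,v,.02))
```

```text
299 179 [ 0.47780919 -0.14234167  0.10267117] [ 0.48986142 -0.14973497  0.02      ]
300 187 [ 0.45884828 -0.14856271  0.05746209] [ 0.46363364 -0.15197057  0.02      ]
193 196 [0.44292802 0.19431551 0.02416548] [0.44340213 0.19493083 0.02      ]
190 130 [0.66613756 0.20550534 0.00900425] [0.66322294 0.20381385 0.02      ]
206 130 [0.6625502  0.15113615 0.01646969] [0.66161833 0.15072204 0.02      ]
```

View pics/za.png

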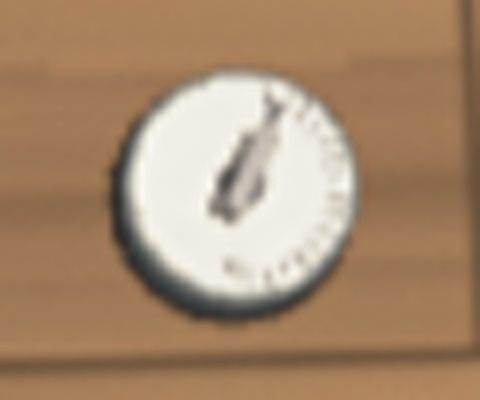

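View pics/zb.png

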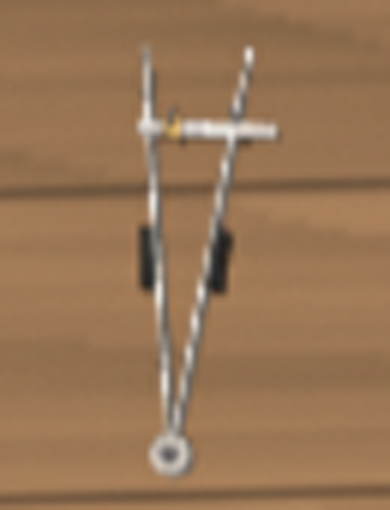

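View pics/zc.png

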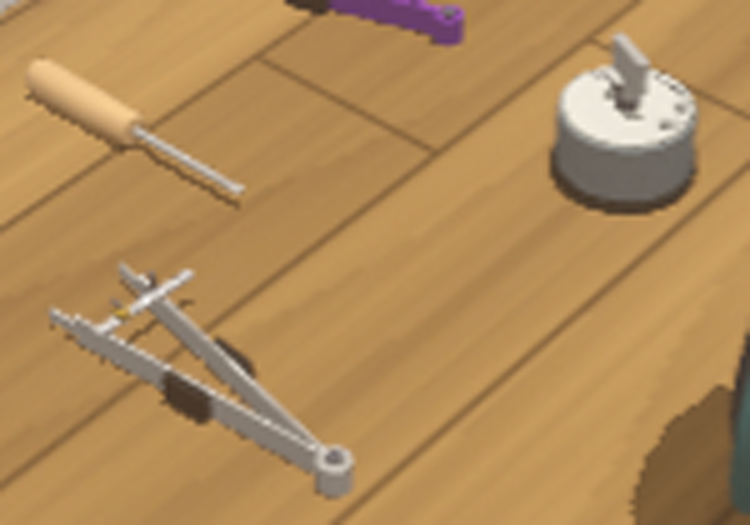

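```bash
cat >> h.py <<'E'
def ortho(c,cx,cy,z,half=0.07,s=0.00025):
    n=int(2*half/s); g=(np.arange(n)+.5)*s-half
    X=cx-g[:,None]+0*g[None]; Y=cy-g[None]+0*g[:,None]   # rows: up=+x ; cols: left=+y
    P=np.stack([X,Y,0*X+z],-1).reshape(-1,3); uv=proj(c,P).reshape(n,n,2).astype(np.float32)
    return cv2.remap(c['pixels'],uv[...,0],uv[...,1],cv2.INTER_CUBIC)
E
python3 - <<'E'
from h import *
c=load('top0');s=load('side0')
cx,cy=.4755,-.147
A=ortho(c,cx,cy,.055);B=ortho(s,cx,cy,.055)
cv2.imwrite('pics/o1.png',cv2.resize(np.hstack([A,B]),(800,400)))
A=ortho(c,.555,.187,.022,.14,.0005);B=ortho(s,.555,.187,.022,.14,.0005)
cv2.imwrite('pics/o2.png',cv2.resize(np.hstack([A,B]),(800,400)))
E
```

```text
(no output)
```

View pics/o1.png

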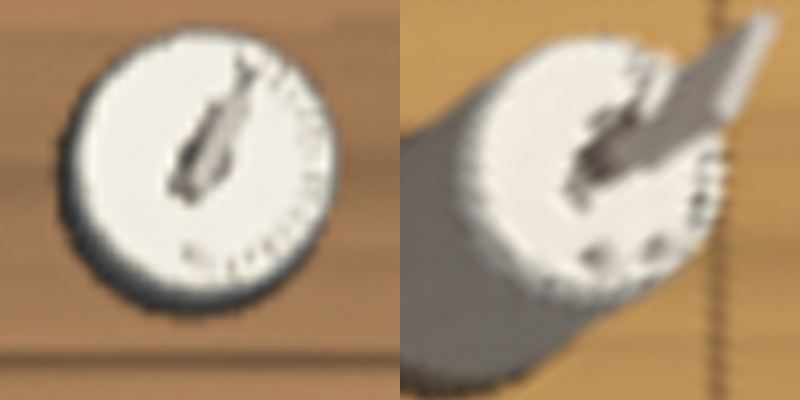

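View pics/o2.png

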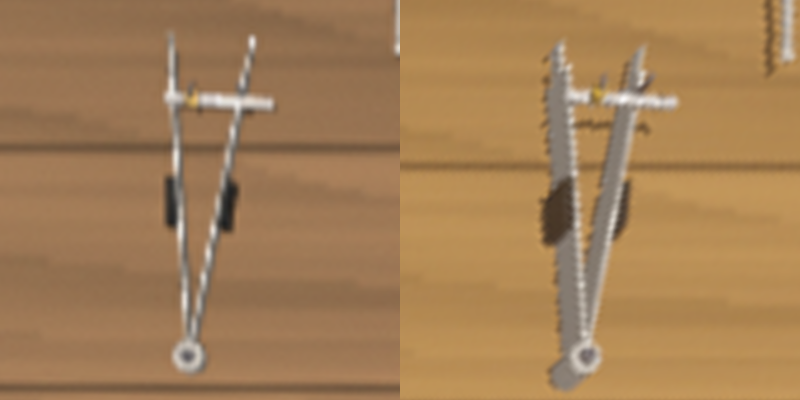

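Run:
```python
from h import *
c=load('top0');s=load('side0')
cx,cy=.4878,-.1466
A=ortho(c,cx,cy,.103,.05,.000125);B=ortho(s,cx,cy,.103,.05,.000125)
for I in(A,B): cv2.drawMarker(I,(400,400),(0,0,255),0,20)
cv2.imwrite('pics/o3.png',cv2.resize(np.hstack([A,B]),(800,400)))
A=ortho(c,.57,.187,.022,.08,.0002);B=ortho(s,.57,.187,.022,.08,.0002)
cv2.imwrite('pics/o4.png',cv2.resize(np.hstack([A,B]),(800,400)))
```

```text
(no output)
```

View pics/o3.png

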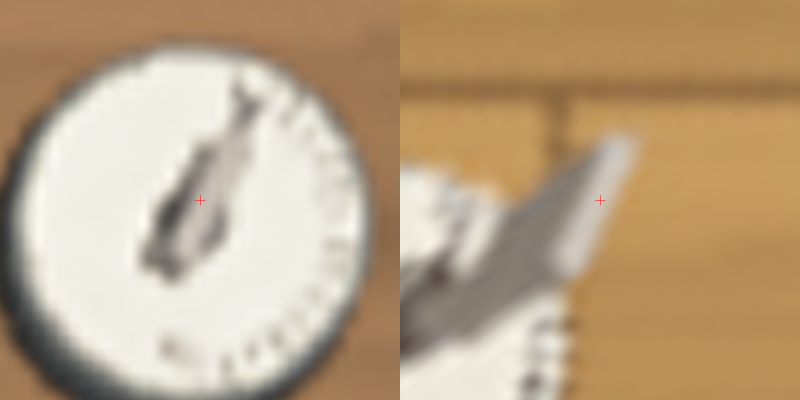

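View pics/o4.png

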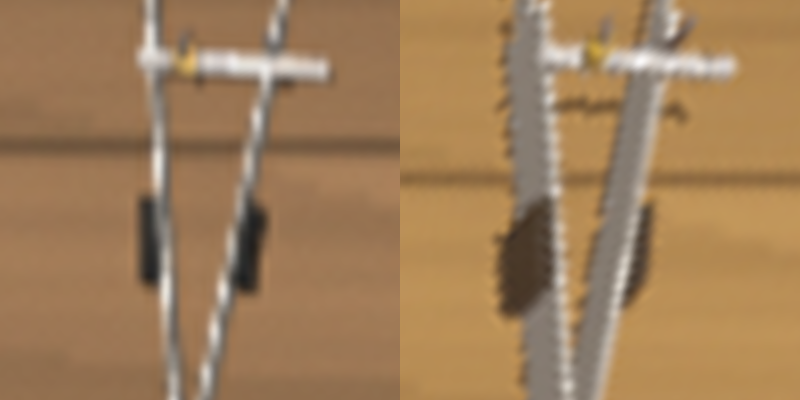

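The wing is centred at about (0.488,-0.1475) with yaw ≈ -0.43. The tweezers' origin is at about (0.554,0.188) with yaw ≈ -0.065. Next I move above the key with tool x at yaw π-0.43, so the last joint has enough range left to wind.

Emit:
jog_arm:
  commands: "0.03 -0.0277 0.002 0 0 0;0.03 -0.0277 0.002 0 0 0;0.03 -0.0277 0.002 0 0 0;0.03 -0.0277 0.002 0 0 0;0.03 -0.0277 0.002 0 0 0;0.03 -0.0277 0.002 0 0 0;0.03 -0.0277 0.002 0 0 0;0.03 -0.0277 0.002 0 0 0;0.03 -0.0277 0.002 0 0 0;0.03 -0.0277 0.002 0 0 0"
  hand: 0.06
  grip_force: 40

```text
time_s: 1.1
position: [0.4063, -0.2876, 0.2094]
eef_rot: [0.988, 0.152, -0.0, -0.0]
ft_force: [1.0, -0.1, -1.1]
finger_gap: 0.0601
```

Emit:
jog_arm:
  commands: "0.03 -0.0277 0.002 0 0 0;0.03 -0.0277 0.002 0 0 0;0.03 -0.0277 0.002 0 0 0;0.03 -0.0277 0.002 0 0 0"

```text
time_s: 1.5
position: [0.4874, -0.1458, 0.2015]
eef_rot: [0.988, 0.152, 0.0, 0.0]
ft_force: [0.7, -1.3, 0.3]
finger_gap: 0.0599
```

Emit:
jog_arm:
  commands: "0 0 0 0 0 -0.149;0 0 0 0 0 -0.149;0 0 0 0 0 -0.149;0 0 0 0 0 -0.149;0 0 0 0 0 -0.149;0 0 0 0 0 -0.149;0 0 0 0 0 -0.149;0 0 0 0 0 -0.149;0 0 0 0 0 -0.149;0 0 0 0 0 -0.149"

```text
time_s: 2.5
position: [0.4868, -0.1474, 0.2013]
eef_rot: [0.621, 0.784, -0.0, -0.0]
ft_force: [1.1, -0.5, -0.0]
finger_gap: 0.0601
```

Emit:
jog_arm:
  commands: "0 0 0 0 0 -0.149;0 0 0 0 0 -0.149;0 0 0 0 0 -0.149;0 0 0 0 0 -0.149;0 0 0 0 0 -0.149;0 0 0 0 0 -0.149;0 0 0 0 0 0"

```text
time_s: 3.2
position: [0.4868, -0.1474, 0.2014]
eef_rot: [0.223, 0.975, 0.0, -0.0]
ft_force: [-0.2, 0.3, 0.3]
finger_gap: 0.0601
```

```bash
cat >> h.py <<'E'
from scipy.spatial.transform import Rotation as Ro
def st():
    s=r.read_state();R=Ro.from_quat(s['eef_rot']).as_matrix()
    print('t',s['time_s'],'p',s['position'].round(4),'yaw',np.arctan2(R[1,0],R[0,0]).round(4),'tilt',R[:2,2].round(4),'q',s['q'].round(3),'F',s['ft_force'].round(1),'T',s['torque'].round(2),'gap',round(s['finger_gap'],4)); return s,R
def delta(tgt,yaw):
    s,R=st(); x=np.array([np.cos(yaw),np.sin(yaw),0]);z=np.array([0,0,-1.]);Rt=np.stack([x,np.cross(z,x),z],1)
    print('shift',(R.T@(np.array(tgt)-s['position'])).round(4),'rot',Ro.from_matrix(R.T@Rt).as_rotvec().round(4))
E
python3 - <<'E'
from h import *
delta([.488,-.1475,.20],np.pi-.43)
c=cam('top','t1');s=cam('side','s1')
E
```

```text
t 3.2 p [ 0.4868 -0.1474  0.2014] yaw 2.6926 tilt [-0.0004  0.0002] q [-0.344 -0.243  1.83   0.     1.556 -1.466] F [-0.2  0.3  0.3] T [ 0.02 -0.14  0.02] gap 0.0601
shift [-0.0011  0.0004  0.0014] rot [-0.     -0.0004 -0.019 ]
```

View pics/s1.png

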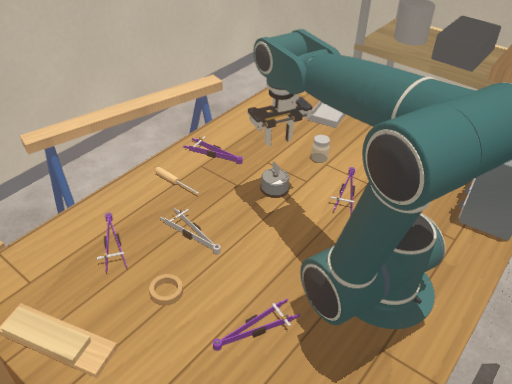

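Emit:
jog_arm:
  commands: "-0.001 0 0.03 0 0 -0.019;0 0 0.03 0 0 0;0 0 0.03 0 0 0;0 0 0.0205 0 0 0;0 0 0.011 0 0 0;0 0 0 0 0 0"

```text
time_s: 3.9
position: [0.4873, -0.1477, 0.079]
eef_rot: [0.216, 0.976, 0.0, -0.001]
ft_force: [0.7, 0.7, -0.5]
finger_gap: 0.0599
```

Run:
```python
from h import *
st()
c=cam('top','t2');s=cam('side','s2')
cv2.imwrite('pics/z2.png',np.hstack([cv2.resize(c['pixels'][140:220,260:340],(400,400)),cv2.resize(s['pixels'][130:210,235:315],(400,400))]))
```

```text
t 3.9 p [ 0.4873 -0.1477  0.079 ] yaw 2.7065 tilt [-0.002   0.0007] q [-0.344 -0.167  1.967 -0.     1.343 -1.48 ] F [ 0.7  0.7 -0.5] T [ 0.03 -0.17  0.01] gap 0.0599
```

View pics/z2.png

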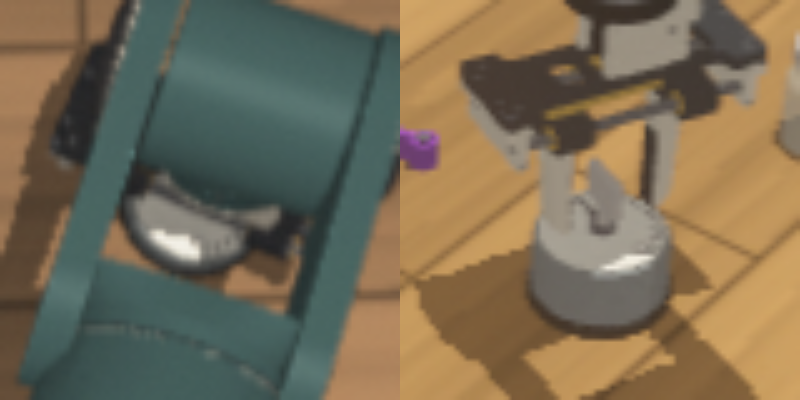

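The fingers straddle the wing, with the wing at about (605,200) in the right panel. Closing now.

Emit:
jog_arm:
  commands: "0 0 0 0 0 0;0 0 0 0 0 0;0 0 0 0 0 0;0 0 0 0 0 0;0 0 0 0 0 0;0 0 0 0 0 0"
  hand: 0.0
  grip_force: 20

```text
time_s: 4.6
position: [0.4879, -0.1479, 0.0802]
eef_rot: [0.215, 0.977, -0.0, 0.0]
ft_force: [-0.6, 0.1, 0.0]
finger_gap: 0.0166
```

Run:
```python
from h import *
st()
```

```text
t 4.6 p [ 0.4879 -0.1479  0.0802] yaw 2.7087 tilt [ 0. -0.] q [-0.344 -0.168  1.966 -0.     1.343 -1.482] F [-0.6  0.1  0. ] T [-0.   -0.16  0.03] gap 0.0166
```

Emit:
jog_arm:
  commands: "0 0 0 0 0 0;0 0 0 0 0 0;0 0 0 0 0 0;0 0 0 0 0 0"

```text
time_s: 5.0
position: [0.4879, -0.1477, 0.0801]
eef_rot: [0.215, 0.977, 0.0, 0.0]
ft_force: [1.3, 3.4, 0.9]
finger_gap: 0.0091
```

Run:
```python
from h import *
st()
```

```text
t 5.0 p [ 0.4879 -0.1477  0.0801] yaw 2.7088 tilt [0.0001 0.0003] q [-0.344 -0.168  1.966  0.     1.343 -1.482] F [1.3 3.4 0.9] T [ 0.64 -0.4  -0.03] gap 0.0091
```

Gripped with a gap of 9.1 mm and little side force. Winding clockwise (+wz).

Emit:
jog_arm:
  commands: "0 0 0 0 0 0.1;0 0 0 0 0 0.1;0 0 0 0 0 0.1;0 0 0 0 0 0.1;0 0 0 0 0 0.1;0 0 0 0 0 0.1;0 0 0 0 0 0.1;0 0 0 0 0 0.1;0 0 0 0 0 0.1;0 0 0 0 0 0.1"
  grip_force: 40

```text
time_s: 6.0
position: [0.4889, -0.1471, 0.0802]
eef_rot: [0.658, 0.753, 0.001, 0.0]
ft_force: [10.9, 10.2, -4.9]
finger_gap: 0.0088
```

Run:
```python
from h import *
st()
```

```text
t 6.0 p [ 0.4889 -0.1471  0.0802] yaw 1.7051 tilt [0.0025 0.0016] q [-0.344 -0.167  1.966  0.002  1.341 -0.478] F [10.9 10.2 -4.9] T [ 1.51 -2.31  0.09] gap 0.0088
```

Emit:
jog_arm:
  commands: "0.001 0.0012 0 0 0 0;0 0 0 0 0 0.1;0 0 0 0 0 0.1;0 0 0 0 0 0.1;0 0 0 0 0 0.1;0 0 0 0 0 0.1;0 0 0 0 0 0.1;0 0 0 0 0 0.1;0 0 0 0 0 0.1"

```text
time_s: 6.9
position: [0.4899, -0.1472, 0.0802]
eef_rot: [0.899, 0.437, 0.001, 0.001]
ft_force: [12.8, -4.1, -8.1]
finger_gap: 0.0089
```

Run:
```python
from h import *
st()
```

```text
t 6.9 p [ 0.4899 -0.1472  0.0802] yaw 0.9055 tilt [ 0.0026 -0.0011] q [-0.342 -0.166  1.964 -0.     1.34   0.324] F [12.8 -4.1 -8.1] T [-0.52 -2.29  0.15] gap 0.0089
```

Emit:
jog_arm:
  commands: "0.0006 0.0008 0 0 0 0;0 0 0 0 0 0.1;0 0 0 0 0 0.1;0 0 0 0 0 0.1;0 0 0 0 0 0.05"

```text
time_s: 7.4
position: [0.4903, -0.1474, 0.0801]
eef_rot: [0.962, 0.275, 0.0, 0.001]
ft_force: [6.6, -5.7, -4.6]
finger_gap: 0.0088
```

Run:
```python
from h import *
st()
```

```text
t 7.4 p [ 0.4903 -0.1474  0.0801] yaw 0.5561 tilt [ 0.001  -0.0016] q [-3.410e-01 -1.640e-01  1.963e+00 -1.000e-03  1.341e+00  6.740e-01] F [ 6.6 -5.7 -4.6] T [-0.96 -1.2   0.16] gap 0.0088
```

Emit:
jog_arm:
  commands: "0 0 0 0 0 0.05;0 0 0 0 0 0.05"

```text
time_s: 7.6
position: [0.4904, -0.1476, 0.0802]
eef_rot: [0.974, 0.227, 0.0, 0.001]
ft_force: [7.3, -6.5, -4.3]
finger_gap: 0.0091
```

Run:
```python
from h import *
st()
```

```text
t 7.6 p [ 0.4904 -0.1476  0.0802] yaw 0.4579 tilt [ 0.0013 -0.0019] q [-3.410e-01 -1.640e-01  1.963e+00 -1.000e-03  1.341e+00  7.720e-01] F [ 7.3 -6.5 -4.3] T [-1.16 -1.31  0.11] gap 0.0091
```

Emit:
jog_arm:
  commands: "0 0 0 0 0 0.05;0 0 0 0 0 0.05"

```text
time_s: 7.8
position: [0.4904, -0.1477, 0.0802]
eef_rot: [0.984, 0.178, 0.0, 0.001]
ft_force: [7.2, -7.4, -5.7]
finger_gap: 0.0087
```

Run:
```python
from h import *
st()
```

```text
t 7.8 p [ 0.4904 -0.1477  0.0802] yaw 0.3579 tilt [ 0.0014 -0.0021] q [-0.341 -0.164  1.963 -0.002  1.341  0.872] F [ 7.2 -7.4 -5.7] T [-1.36 -1.3   0.13] gap 0.0087
```

Emit:
jog_arm:
  commands: "0 0 0 0 0 0.05;0 0 0 0 0 0.05"

```text
time_s: 8.0
position: [0.4904, -0.1478, 0.0802]
eef_rot: [0.992, 0.129, 0.001, 0.001]
ft_force: [7.4, -9.6, -6.6]
finger_gap: 0.0087
```

Run:
```python
from h import *
st()
```

```text
t 8.0 p [ 0.4904 -0.1478  0.0802] yaw 0.2579 tilt [ 0.0014 -0.0023] q [-0.341 -0.164  1.963 -0.002  1.34   0.972] F [ 7.4 -9.6 -6.6] T [-1.52 -1.42  0.12] gap 0.0087
```

Emit:
jog_arm:
  commands: "0 0 0 0 0 0.05;0 0 0 0 0 0.05"

```text
time_s: 8.2
position: [0.4904, -0.1479, 0.0802]
eef_rot: [0.997, 0.079, 0.001, 0.001]
ft_force: [7.4, -9.8, -6.9]
finger_gap: 0.009
```

Run:
```python
from h import *
st()
c=cam('top','t3');s=cam('side','s3')
cv2.imwrite('pics/z3.png',np.hstack([cv2.resize(c['pixels'][140:220,260:340],(400,400)),cv2.resize(s['pixels'][130:210,235:315],(400,400))]))
```

```text
t 8.2 p [ 0.4904 -0.1479  0.0802] yaw 0.158 tilt [ 0.0015 -0.0026] q [-0.342 -0.163  1.962 -0.002  1.34   1.072] F [ 7.4 -9.8 -6.9] T [-1.74 -1.42  0.15] gap 0.009
```

View pics/z3.png

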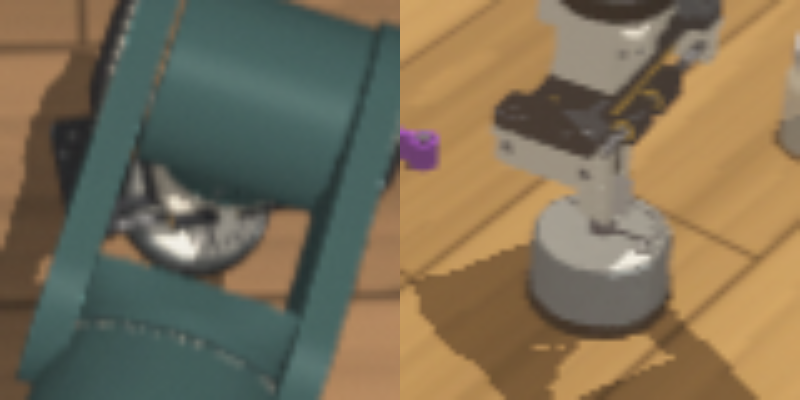

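Emit:
jog_arm:
  commands: "0 0 0 0 0 0.05;0 0 0 0 0 0.04"

```text
time_s: 8.5
position: [0.4904, -0.148, 0.0802]
eef_rot: [0.999, 0.034, 0.001, 0.001]
ft_force: [8.1, -10.3, -6.8]
finger_gap: 0.0088
```

Run:
```python
from h import *
st()
```

```text
t 8.5 p [ 0.4904 -0.148   0.0802] yaw 0.068 tilt [ 0.0015 -0.0028] q [-0.342 -0.163  1.962 -0.002  1.34   1.162] F [  8.1 -10.3  -6.8] T [-1.95 -1.39  0.14] gap 0.0088
```

Emit:
jog_arm:
  commands: "0 0 0 0 0 0.04;0 0 0 0 0 0.04"

```text
time_s: 8.7
position: [0.4904, -0.1481, 0.0802]
eef_rot: [1.0, -0.006, 0.001, 0.001]
ft_force: [8.6, -11.8, -6.5]
finger_gap: 0.009
```

Run:
```python
from h import *
st()
```

```text
t 8.7 p [ 0.4904 -0.1481  0.0802] yaw -0.0116 tilt [ 0.0015 -0.003 ] q [-0.342 -0.163  1.962 -0.002  1.34   1.241] F [  8.6 -11.8  -6.5] T [-1.93 -1.32  0.37] gap 0.009
```

Emit:
jog_arm:
  commands: "0 0 0 0 0 0.03;0 0 0 0 0 0.03"

```text
time_s: 8.9
position: [0.4904, -0.1481, 0.0802]
eef_rot: [0.999, -0.035, 0.001, 0.002]
ft_force: [7.5, -10.6, -6.2]
finger_gap: 0.0093
```

Run:
```python
from h import *
st()
```

```text
t 8.9 p [ 0.4904 -0.1481  0.0802] yaw -0.0708 tilt [ 0.0015 -0.0031] q [-0.342 -0.163  1.962 -0.003  1.34   1.301] F [  7.5 -10.6  -6.2] T [-1.97 -1.5   0.74] gap 0.0093
```

The torque jumped from 0.14 to 0.74 N·m at yaw ≈ 0, so the key is at the hard stop. Releasing and rising.

Emit:
jog_arm:
  commands: "0 0 0 0 0 0;0 0 0 0 0 0;0 0 0 0 0 0;0 0 0 0 0 0"
  hand: 0.07

```text
time_s: 9.3
position: [0.4898, -0.1467, 0.0801]
eef_rot: [0.999, -0.035, -0.0, -0.0]
ft_force: [0.5, 0.4, -0.2]
finger_gap: 0.0368
```

Emit:
jog_arm:
  commands: "0 0 -0.02 0 0 0;0 0 -0.03 0 0 0;0 0 -0.04 0 0 0;0 0 -0.04 0 0 0;0 0 0 0 0 0"

```text
time_s: 9.8
position: [0.4914, -0.1472, 0.2159]
eef_rot: [0.999, -0.035, 0.004, 0.001]
ft_force: [1.1, -1.1, 0.7]
finger_gap: 0.0694
```

Run:
```python
from h import *
delta([.554,.188,.15],-.065)
```

```text
t 9.8 p [ 0.4914 -0.1472  0.2159] yaw -0.0707 tilt [ 0.0069 -0.0024] q [-0.341 -0.243  1.806  0.     1.571  1.301] F [ 1.1 -1.1  0.7] T [ 0.02  0.07 -0.  ] gap 0.0694
shift [ 0.0383 -0.3389  0.0655] rot [ 0.002  -0.0071 -0.0058]
```

Emit:
jog_arm:
  commands: "0.004 -0.034 0.006 0 0 0;0.004 -0.034 0.006 0 0 0;0.004 -0.034 0.006 0 0 0;0.004 -0.034 0.006 0 0 0;0.004 -0.034 0.006 0 0 0;0.004 -0.034 0.006 0 0 0;0.004 -0.034 0.006 0 0 0;0.004 -0.034 0.006 0 0 0;0.004 -0.034 0.006 0 0 0;0.002 -0.034 0.006 0 0 0"

```text
time_s: 10.8
position: [0.5519, 0.1912, 0.1493]
eef_rot: [0.999, -0.035, -0.0, 0.0]
ft_force: [1.0, -0.1, 0.2]
finger_gap: 0.0697
```

Emit:
jog_arm:
  commands: "0 0 0.005 0 0 0;0 0 0 0 0 0"

```text
time_s: 11.0
position: [0.5514, 0.19, 0.1437]
eef_rot: [0.999, -0.035, -0.001, 0.0]
ft_force: [-0.1, -0.7, 0.4]
finger_gap: 0.0697
```

Run:
```python
from h import *
delta([.554,.188,.15],-.065)
c=cam('top','t4');s=cam('side','s4')
cv2.imwrite('pics/z4.png',np.hstack([cv2.resize(c['pixels'][140:220,260:340],(400,400)),cv2.resize(s['pixels'][130:210,235:315],(400,400))]))
cv2.imwrite('pics/z5.png',np.hstack([cv2.resize(c['pixels'][110:210,150:250],(400,400)),cv2.resize(s['pixels'][140:260,140:260],(400,400))]))
```

```text
t 11.0 p [0.5514 0.19   0.1437] yaw -0.0696 tilt [-0.002  -0.0008] q [ 0.288 -0.046  1.748 -0.     1.442  1.929] F [-0.1 -0.7  0.4] T [ 0.04  0.05 -0.03] gap 0.0697
shift [ 0.0027  0.0018 -0.0063] rot [ 0.0009  0.0019 -0.0046]
```

View pics/z4.png

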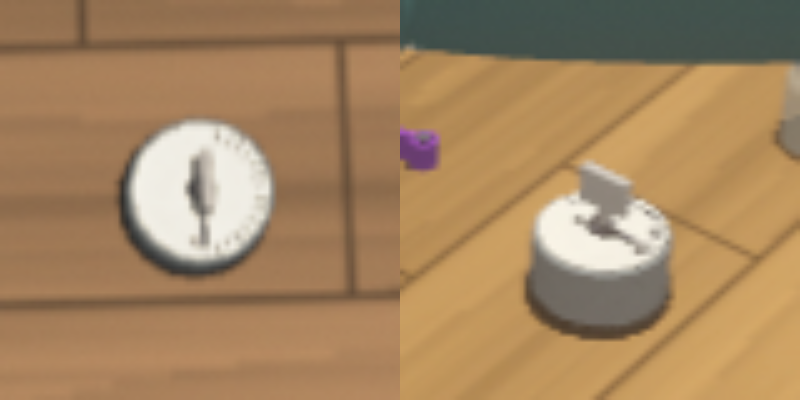

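View pics/z5.png

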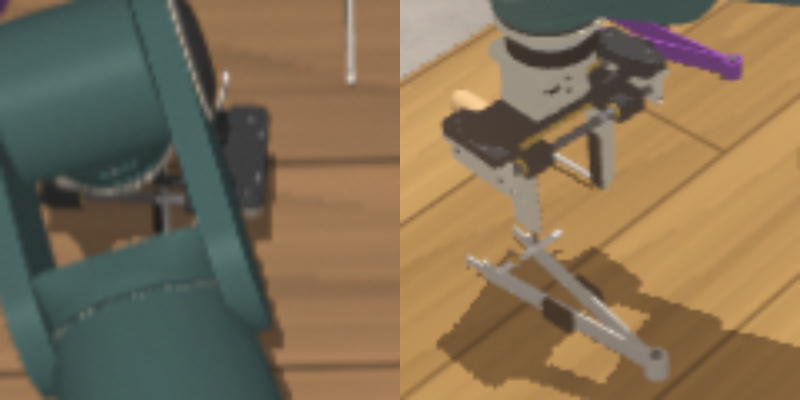

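The pointer rests at the stop post, so the timer is fully wound. Descending over the tweezers' grips.

Emit:
jog_arm:
  commands: "0.0027 0.0018 0.03 0 0 0;0 0 0.03 0 0 0;0 0 0.03 0 0 0;0 0 0.02 0 0 0;0 0 0.01 0 0 0;0 0 0.006 0 0 0;0 0 0 0 0 0"

```text
time_s: 11.8
position: [0.5548, 0.1873, 0.0194]
eef_rot: [0.999, -0.036, 0.0, -0.0]
ft_force: [-0.6, -0.5, 0.1]
finger_gap: 0.0704
```

Run:
```python
from h import *
delta([.554,.188,.014],-.065)
s=cam('side','s6')
cv2.imwrite('pics/z6.png',cv2.resize(s['pixels'][155:265,140:260],None,fx=5,fy=5,interpolation=2))
```

```text
t 11.8 p [0.5548 0.1873 0.0194] yaw -0.0717 tilt [0.0003 0.0001] q [ 0.282  0.062  1.853 -0.     1.227  1.925] F [-0.6 -0.5  0.1] T [-0.02  0.01 -0.  ] gap 0.0704
shift [-0.0009 -0.0006  0.0054] rot [-0.0001 -0.0003 -0.0067]
```

View pics/z6.png

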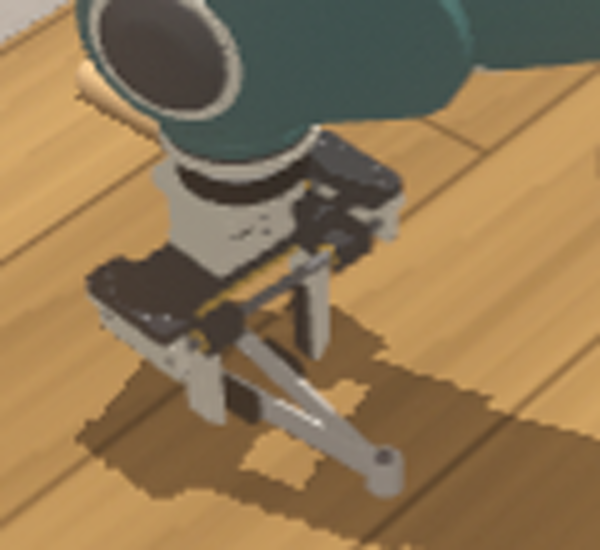

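Run:
```python
from h import *
s=load('s6')
for yy in(-.023,0,.023):
  for xx in (-.017,0,.017):
    a=-.065;P=[.554+xx*np.cos(a)-yy*np.sin(a),.188+xx*np.sin(a)+yy*np.cos(a),.022]
    print(xx,yy,((proj(s,[P])[0]-[140,155])*5+2).round())
I=cv2.resize(s['pixels'][205:255,165:220],None,fx=12,fy=12,interpolation=2);cv2.imwrite('pics/z7.png',I)
```

```text
-0.017 -0.023 [306. 361.]
0 -0.023 [287. 347.]
0.017 -0.023 [268. 334.]
-0.017 0 [278. 380.]
0 0 [259. 367.]
0.017 0 [240. 353.]
-0.017 0.023 [250. 400.]
0 0.023 [231. 386.]
0.017 0.023 [212. 372.]
```

View pics/z7.png

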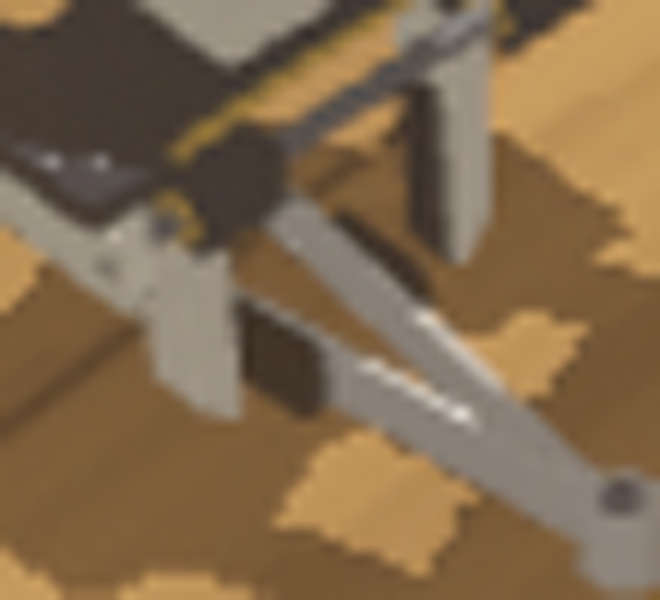

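Run:
```python
from h import *
s=load('s6')
a=-.0717
for yy in(-.035,.035):
  for xx in (-.0075,.0075):
    P=[.5548+xx*np.cos(a)-yy*np.sin(a),.1873+xx*np.sin(a)+yy*np.cos(a),.0084]
    print(xx,yy,((proj(s,[P])[0]-[165,205])*12+5.5).round())
a=-.065
for z in (0,.022):
 for xx,yy in ((-.017,.021),(-.017,.023),(.017,.025),(-.017,-.021),(.017,-.025)):
    P=[.552+xx*np.cos(a)-yy*np.sin(a),.188+xx*np.sin(a)+yy*np.cos(a),z]
    print('grip',xx,yy,z,((proj(s,[P])[0]-[165,205])*12+5.5).round())
```

```text
-0.0075 -0.035 [447. 261.]
0.0075 -0.035 [407. 233.]
-0.0075 0.035 [242. 402.]
0.0075 0.035 [203. 372.]
grip -0.017 0.021 0 [318. 422.]
grip -0.017 0.023 0 [312. 426.]
grip 0.017 0.025 0 [216. 363.]
grip -0.017 -0.021 0 [439. 336.]
grip 0.017 -0.025 0 [361. 264.]
grip -0.017 0.021 0.022 [312. 360.]
grip -0.017 0.023 0.022 [307. 364.]
grip 0.017 0.025 0.022 [210. 302.]
grip -0.017 -0.021 0.022 [435. 274.]
grip 0.017 -0.025 0.022 [356. 202.]
```

Emit:
jog_arm:
  commands: "-0.003 -0.0006 0.003 0 0 0;0 0 0.0025 0 0 0;0 0 0 0 0 0"
  hand: 0.044
  grip_force: 25

```text
time_s: 12.15
position: [0.5515, 0.1886, 0.0137]
eef_rot: [0.999, -0.036, 0.0, -0.0]
ft_force: [0.9, -1.0, -0.1]
finger_gap: 0.0506
```

Emit:
jog_arm:
  commands: "0 0 0 0 0 0;0 0 0 0 0 0;0 0 0 0 0 0"
  hand: 0.038

```text
time_s: 12.45
position: [0.5517, 0.1885, 0.0138]
eef_rot: [0.999, -0.036, 0.0, 0.0]
ft_force: [-0.5, -0.4, -0.8]
finger_gap: 0.0382
```

Run:
```python
from h import *
delta([.552,.188,.014],-.065)
s=cam('side','s8')
cv2.imwrite('pics/z8.png',cv2.resize(s['pixels'][205:255,165:220],None,fx=12,fy=12,interpolation=2))
```

```text
t 12.45 p [0.5517 0.1885 0.0138] yaw -0.0712 tilt [ 0.0002 -0.    ] q [ 0.286  0.063  1.862 -0.     1.217  1.928] F [-0.5 -0.4 -0.8] T [-0.09 -0.02 -0.03] gap 0.0382
shift [ 0.0003  0.0005 -0.0002] rot [-0.     -0.0002 -0.0062]
```

View pics/z8.png

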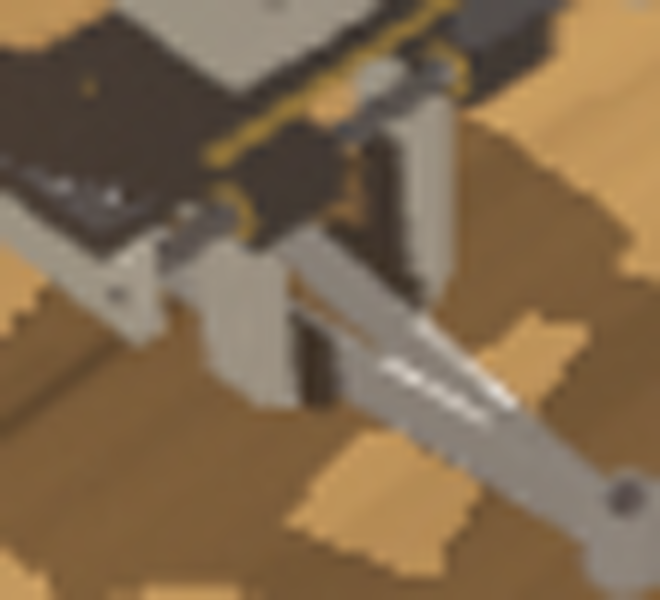

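Emit:
jog_arm:
  commands: "0 0 -0.01 0 0 0;0 0 -0.02 0 0 0;0 0 -0.03 0 0 0;0 0 -0.03 0 0 0;0 0 -0.03 0 0 0;0 0 -0.03 0 0 0;0 0 -0.02 0 0 0;0 0 -0.01 0 0 0;0 0 0 0 0 0"
  hand: 0.0355

```text
time_s: 13.4
position: [0.552, 0.1886, 0.1951]
eef_rot: [0.999, -0.036, 0.001, -0.0]
ft_force: [-0.4, -0.3, -1.6]
finger_gap: 0.036
```

Emit:
jog_arm:
  commands: "0 0 0 0 0 -0.08;0 0 0 0 0 -0.14;0 0 0 0 0 -0.14;0 0 0 0 0 -0.14;0 0 0 0 0 -0.14;0 0 0 0 0 -0.14;0 0 0 0 0 -0.14;0 0 0 0 0 -0.14;0 0 0 0 0 -0.14;0 0 0 0 0 -0.08"

```text
time_s: 14.4
position: [0.5511, 0.1884, 0.1919]
eef_rot: [0.821, 0.571, -0.001, -0.0]
ft_force: [-0.5, -0.2, -0.6]
finger_gap: 0.036
```

Emit:
jog_arm:
  commands: "0 0 0 0 0 0;0 0 0 0 0 0"

```text
time_s: 14.6
position: [0.5513, 0.1884, 0.1926]
eef_rot: [0.824, 0.567, -0.001, -0.0]
ft_force: [-0.2, -0.5, -1.1]
finger_gap: 0.0361
```

Run:
```python
from h import *
st()
c=cam('top','t9');s=cam('side','s9')
cv2.imwrite('pics/b9.png',np.hstack([cv2.resize(c['pixels'][80:230,120:270],(400,400)),cv2.resize(s['pixels'][100:250,120:270],(400,400))]))
```

```text
t 14.6 p [0.5513 0.1884 0.1926] yaw 1.2061 tilt [-0.0013 -0.0004] q [ 0.286 -0.072  1.692  0.     1.522  0.65 ] F [-0.2 -0.5 -1.1] T [-0.02 -0.04 -0.01] gap 0.0361
```

View pics/b9.png

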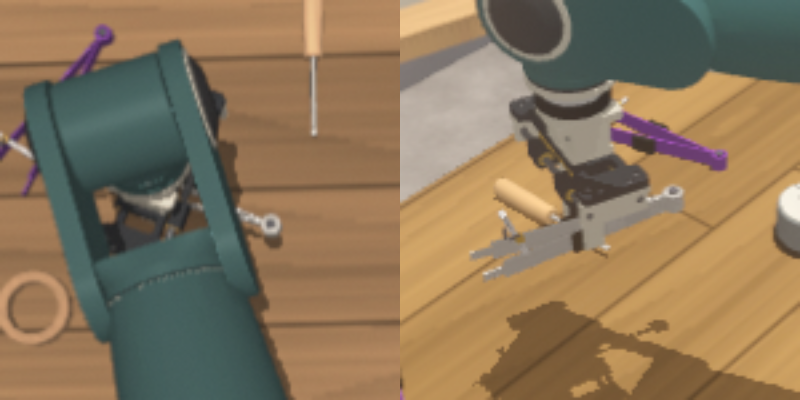

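Emit:
jog_arm:
  commands: "0 0 0 0 0 -0.06;0 0 -0.01 0 0 -0.12;0 0 -0.01 0 0 -0.12;0 0 -0.01 0 0 -0.12;0 0 -0.01 0 0 -0.12;0 0 -0.01 0 0 -0.12;0 0 -0.01 0 0 -0.12;0 0 -0.01 0 0 -0.12;0 0 -0.01 0 0 -0.12;0 0 0 0 0 -0.06"

```text
time_s: 15.7
position: [0.5519, 0.1886, 0.275]
eef_rot: [0.412, 0.911, 0.001, 0.001]
ft_force: [-0.7, 0.8, -1.4]
finger_gap: 0.0357
```

Emit:
jog_arm:
  commands: "0.01 0 -0.01 0 0 0;0.02 0 -0.02 0 0 0;0.03 0 -0.02 0 0 0;0.03 0 -0.02 0 0 0;0.03 0 -0.02 0 0 0;0.03 0 -0.02 0 0 0;0.02 0 -0.01 0 0 0;0.01 0 0 0 0 0;0 0 0 0 0 0;0 0 0 0 0 0"

```text
time_s: 16.7
position: [0.4333, 0.3238, 0.3927]
eef_rot: [0.414, 0.91, -0.001, -0.0]
ft_force: [-0.1, 0.3, -1.5]
finger_gap: 0.0357
```

Run:
```python
from h import *
s_,R=st()
s=cam('side','s10')
P=s_['position']+R@[.07,0,-.0]; u,v=proj(s,[P])[0].astype(int); print(u,v)
I=s['pixels'][max(v-50,0):v+50,max(u-65,0):u+65]
cv2.imwrite('pics/b10.png',cv2.resize(I,None,fx=6,fy=6,interpolation=2))
```

```text
t 16.7 p [0.4333 0.3238 0.3927] yaw 2.2879 tilt [-0.0009 -0.0008] q [ 0.595 -0.17   1.461 -0.     1.852 -0.123] F [-0.1  0.3 -1.5] T [-0.04 -0.15 -0.01] gap 0.0357
176 187
```

View pics/b10.png

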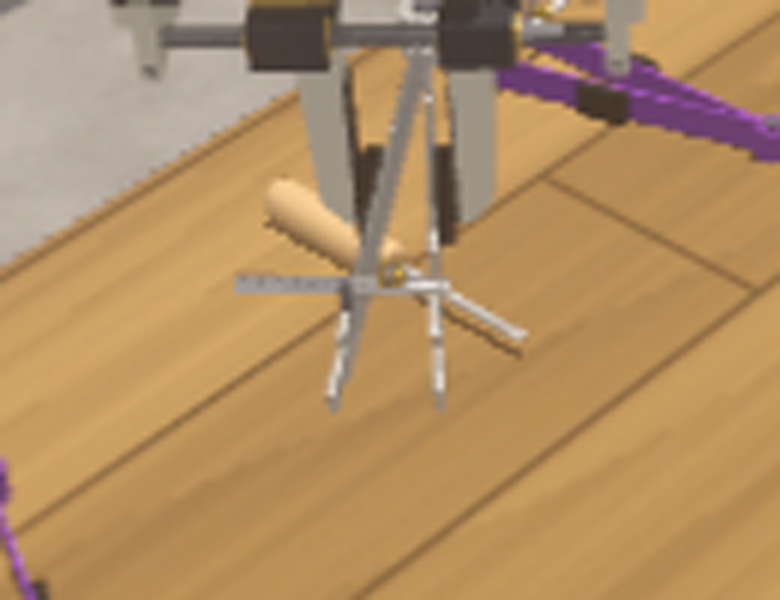

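Side view: the gauge bar runs from (240,285) to (445,288) in the crop. The brass saddle is at (392,272) and the jaw and pin are at about (348,290), so the pin has some way to go. I'll move closer to the camera and squeeze more.

Emit:
jog_arm:
  commands: "0.01 0 -0.01 0 0 0;0.025 0 -0.015 0 0 0;0.03 0 -0.02 0 0 0;0.03 0 -0.02 0 0 0;0.03 0 -0.02 0 0 0;0.02 0 -0.01 0 0 0;0.01 0 -0.005 0 0 0;0 0 0 0 0 0;0 0 0 0 0 0"
  hand: 0.029
  grip_force: 35

```text
time_s: 17.65
position: [0.3317, 0.4405, 0.4931]
eef_rot: [0.414, 0.91, -0.0, 0.0]
ft_force: [-0.7, -0.6, -2.2]
finger_gap: 0.0297
```

```bash
cat > look.py <<'E'
import sys
from h import *
s_,R=st()
s=cam('side',sys.argv[1])
P=s_['position']+R@[.07,0,-.012]; u,v=proj(s,[P])[0].astype(int); print(u,v)
I=s['pixels'][max(v-30,0):v+30,max(u-40,0):u+40]; print(max(u-40,0),max(v-30,0))
cv2.imwrite('pics/%sz.png'%sys.argv[1],cv2.resize(I,None,fx=10,fy=10,interpolation=2))
E
python3 look.py s11
```

```text
t 17.65 p [0.3317 0.4405 0.4931] yaw 2.2883 tilt [-0.0004 -0.0008] q [ 0.879 -0.099  1.231 -0.     2.01   0.162] F [-0.7 -0.6 -2.2] T [-0.01 -0.12 -0.01] gap 0.0297
164 194
124 164
```

View pics/s11z.png

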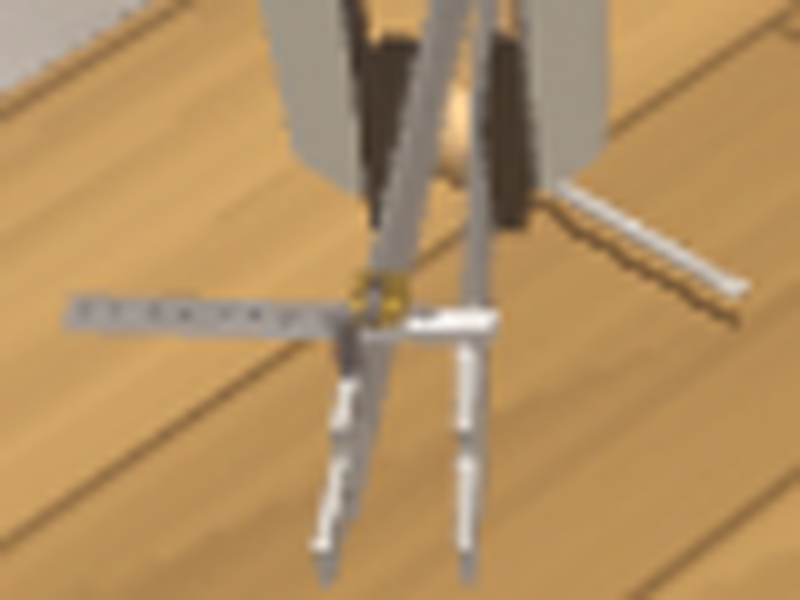

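```bash
cat > meas.py <<'E'
from h import *
def meas(name,off,tz,L,Rr,sad,ptop,pbase):
    c=load(name); z0=tz-.0138
    f=lambda p,z: atz(c,p[0]/10-.05*9+off[0],p[1]/10-.45+off[1],z0+z)
    l=f(L,.026);rr=f(Rr,.026);b=rr-l;n=np.linalg.norm(b);b/=n
    print('bar len',n,'yaw',np.arctan2(b[1],b[0]))
    print('saddle',(f(sad,.026)-l)@b,'pintop',(f(ptop,.034)-l)@b,'pinbase',(f(pbase,.022)-l)@b)
E
python3 - <<'E'
from meas import *
meas('s11',(124,164),.4931,(70,310),(495,322),(379,322),(350,322),(346,370))
E
```

```text
bar len 0.07528995790285621 yaw -2.488636554491297
saddle 0.05495917202322355 pintop 0.05223212076232649 pinbase 0.05011036275589773
```

Run:
```python
from h import *
s=load('s11')['pixels'][184:209,150:180]
cv2.imwrite('pics/s11y.png',cv2.resize(s,None,fx=24,fy=24,interpolation=cv2.INTER_NEAREST))
```

```text
(no output)
```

View pics/s11y.png

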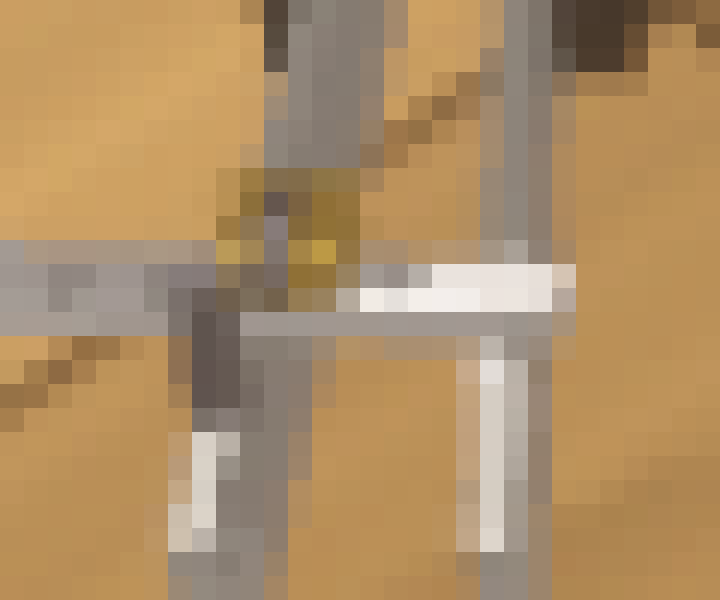

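Emit:
jog_arm:
  commands: "0 0 0 0 0 0;0 0 0 0 0 0;0 0 0 0 0 0;0 0 0 0 0 0;0 0 0 0 0 0"
  hand: 0.0265

```text
time_s: 18.2
position: [0.3313, 0.4407, 0.4936]
eef_rot: [0.414, 0.91, 0.0, -0.0]
ft_force: [-0.9, 0.2, -1.3]
finger_gap: 0.0272
```

```bash
python3 look.py s12
python3 - <<'E'
from h import *
s=load('s12')['pixels'][184:209,150:180]
cv2.imwrite('pics/s12y.png',cv2.resize(s,None,fx=24,fy=24,interpolation=cv2.INTER_NEAREST))
E
```

```text
t 18.2 p [0.3313 0.4407 0.4936] yaw 2.2886 tilt [0. 0.] q [ 0.88  -0.099  1.231  0.     2.01   0.162] F [-0.9  0.2 -1.3] T [ 0.01 -0.17 -0.  ] gap 0.0272
164 194
124 164
```

View pics/s12y.png

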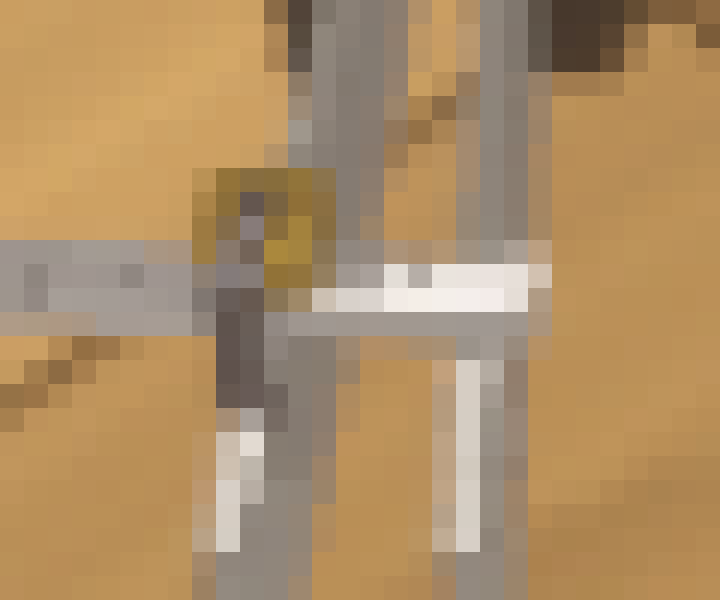

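View pics/s12z.png

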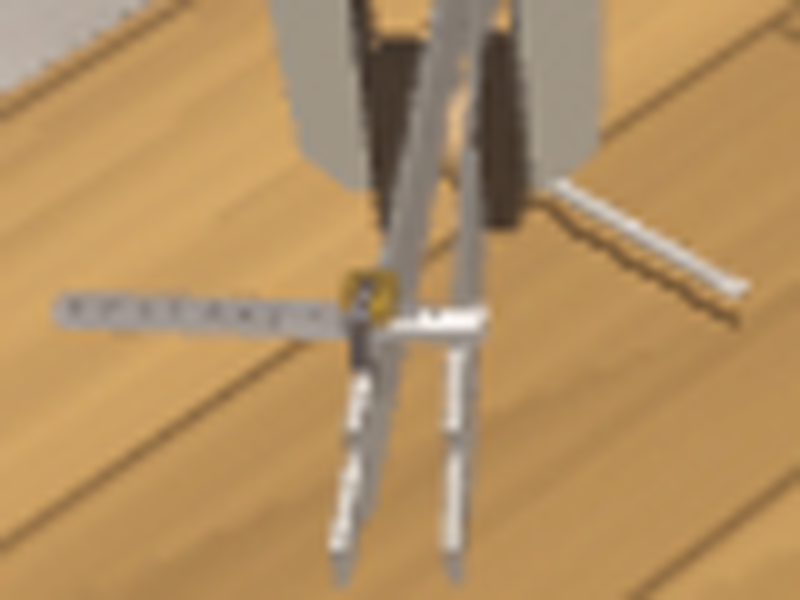

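Run:
```python
from h import *
c=load('s12'); z0=.4936-.0138
for by in (2.19,2.203,2.23):
  for zs in (.028,.032):
    # pointer at pixel idx (160.2, 193.5..194.5)
    X=np.array([np.cos(by),np.sin(by),0]);Y=np.array([-np.sin(by),np.cos(by),0])
    M=atz(c,160.0,194.0,z0+zs)
    # M body x approx: pin x+~5mm
    for z in(.022,.034):
      q=proj(c,[M*[1,1,0]+[0,0,z0+z]+X*.006, M*[1,1,0]+[0,0,z0+z]+X*.006-Y*.001])
      print(by,zs,z,q.round(2).tolist())
```

```text
2.19 0.028 0.022 [[159.68, 198.83], [159.11, 198.8]]
2.19 0.028 0.034 [[158.97, 193.62], [158.4, 193.59]]
2.19 0.032 0.022 [[159.91, 200.59], [159.34, 200.56]]
2.19 0.032 0.034 [[159.2, 195.38], [158.63, 195.35]]
2.203 0.028 0.022 [[159.72, 198.83], [159.16, 198.81]]
2.203 0.028 0.034 [[159.02, 193.62], [158.45, 193.6]]
2.203 0.032 0.022 [[159.95, 200.59], [159.39, 200.57]]
2.203 0.032 0.034 [[159.25, 195.38], [158.67, 195.35]]
2.23 0.028 0.022 [[159.81, 198.83], [159.24, 198.82]]
2.23 0.028 0.034 [[159.11, 193.62], [158.54, 193.61]]
2.23 0.032 0.022 [[160.04, 200.6], [159.47, 200.58]]
2.23 0.032 0.034 [[159.34, 195.38], [158.76, 195.37]]
```

Emit:
jog_arm:
  commands: "0.01 -0.002 -0.01 0 0 0;0.02 -0.003 -0.02 0 0 0;0.025 -0.004 -0.025 0 0 0;0.03 -0.005 -0.025 0 0 0;0.025 -0.004 -0.025 0 0 0;0.02 -0.003 -0.02 0 0 0;0.015 -0.002 -0.01 0 0 0;0 0 0 0 0 0;0 0 0 0 0 0;0 0 0 0 0 0"
  hand: 0.0263

```text
time_s: 19.25
position: [0.2187, 0.5346, 0.6283]
eef_rot: [0.414, 0.91, -0.0, 0.0]
ft_force: [-0.0, -0.7, -1.1]
finger_gap: 0.0271
```

```bash
python3 look.py s13
python3 - <<'E'
from h import *
c=load('s13')
cv2.imwrite('pics/s13w.png',c['pixels'])
E
```

```text
t 19.25 p [0.2187 0.5346 0.6283] yaw 2.2885 tilt [-0.0002 -0.0006] q [ 1.138  0.092  0.803 -0.     2.247  0.421] F [-0.  -0.7 -1.1] T [-0.04 -0.14 -0.01] gap 0.0271
162 188
122 158
```

View pics/s13z.png

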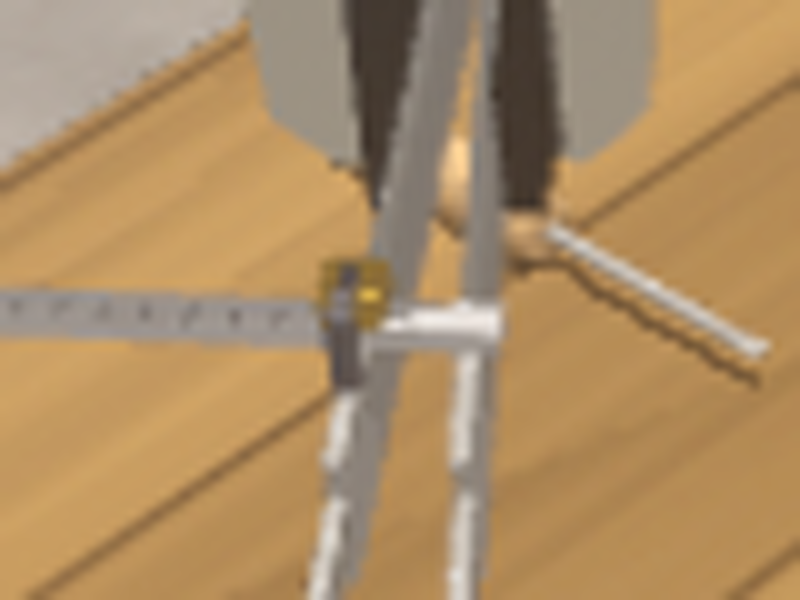

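View pics/s13w.png

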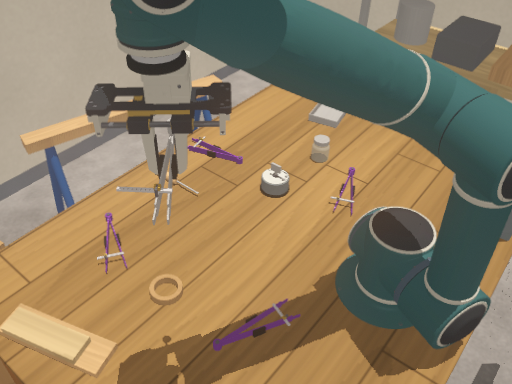

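The pin at (343,355) lines up with the pointer line at (347,285); after perspective correction the error is under about 0.5 mm. Now I hold it for over two seconds.

Emit:
jog_arm:
  commands: "0 0 0 0 0 0;0 0 0 0 0 0;0 0 0 0 0 0;0 0 0 0 0 0;0 0 0 0 0 0;0 0 0 0 0 0;0 0 0 0 0 0;0 0 0 0 0 0;0 0 0 0 0 0;0 0 0 0 0 0"

```text
time_s: 20.3
position: [0.2185, 0.5349, 0.6287]
eef_rot: [0.414, 0.91, 0.0, -0.0]
ft_force: [0.3, 0.6, -1.2]
finger_gap: 0.0271
```

Emit:
jog_arm:
  commands: "0 0 0 0 0 0;0 0 0 0 0 0;0 0 0 0 0 0;0 0 0 0 0 0;0 0 0 0 0 0;0 0 0 0 0 0;0 0 0 0 0 0;0 0 0 0 0 0;0 0 0 0 0 0;0 0 0 0 0 0"

```text
time_s: 21.3
position: [0.2185, 0.5349, 0.6286]
eef_rot: [0.414, 0.91, 0.0, -0.0]
ft_force: [-0.6, -0.7, -1.2]
finger_gap: 0.027
```

Emit:
jog_arm:
  commands: "0 0 0 0 0 0;0 0 0 0 0 0;0 0 0 0 0 0;0 0 0 0 0 0;0 0 0 0 0 0;0 0 0 0 0 0;0 0 0 0 0 0;0 0 0 0 0 0;0 0 0 0 0 0;0 0 0 0 0 0"

```text
time_s: 22.3
position: [0.2185, 0.5349, 0.6286]
eef_rot: [0.414, 0.91, -0.0, 0.0]
ft_force: [0.6, 0.5, -1.4]
finger_gap: 0.0269
```

```bash
python3 look.py s14
python3 - <<'E'
from h import *
c=load('s14'); t=cam('top','t14')
d=c['depth']
# near points of tweezers: median z of fore part
for (u,v) in [(155,198),(155,207),(168.5,200),(168.5,210),(130,189),(164,165),(169,172)]:
    u=int(u);v=int(v); print(u,v,atd(c,u,v).round(3))
a=load('s13')['pixels'].astype(int);b=c['pixels'].astype(int);print('diff',np.abs(a-b)[165:220,110:200].mean())
cv2.imwrite('pics/t14z.png',cv2.resize(t['pixels'][100:260,100:420],None,fx=2.4,fy=2.4))
E
```

```text
t 22.3 p [0.2185 0.5349 0.6286] yaw 2.2888 tilt [ 0. -0.] q [ 1.139  0.093  0.802 -0.     2.247  0.421] F [ 0.6  0.5 -1.4] T [-0.03 -0.14 -0.01] gap 0.0269
162 188
122 158
155 198 [0.17  0.604 0.636]
155 207 [0.161 0.613 0.631]
168 200 [0.154 0.596 0.635]
168 210 [0.144 0.606 0.631]
130 189 [0.205 0.616 0.64 ]
164 165 [0.212 0.547 0.637]
169 172 [0.195 0.554 0.637]
diff 0.76
```

View pics/s14z.png

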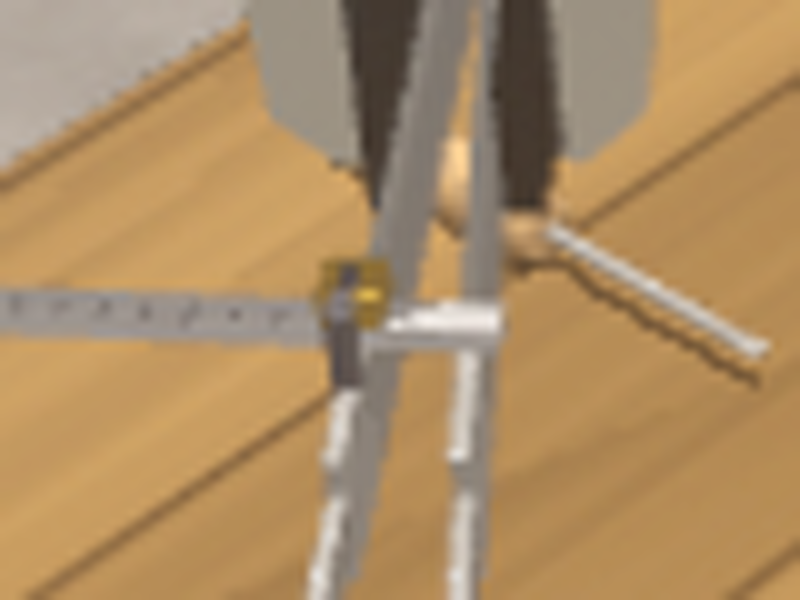

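View pics/t14.png

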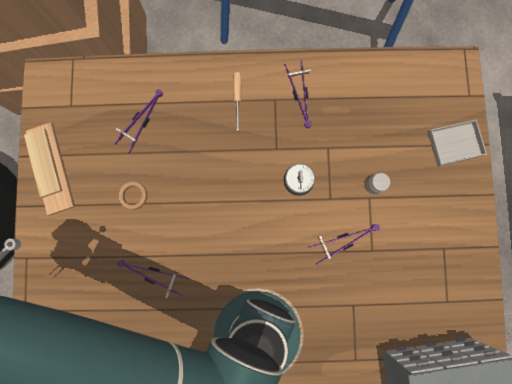

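```bash
python3 -c "
from station import r
print(r.hand_in())"
```

```text
the job is handed in; nothing more can be done
None
```

I wound the timer first, then picked up the tweezers and squeezed them to the gap mark. I handed the job in at 22.3 s with the tweezers still held that way.

- **Timer:** I turned the key about 2.72 rad clockwise until the torque jumped from about 0.14 to 0.74 N·m. A later picture shows the pointer at the stop post.
- **Squeeze:** The tweezers are held about 0.6 m above the bench. Depth readings put their parts within about 1 cm in height, so they are level. The finger opening stayed between 26.9 and 27.1 mm for 3 s.
- **Pin and mark:** In the side view the pin lines up with the pointer line to about 0.5 mm, against the 3 mm allowed. Judged by the middle of the saddle instead of its pointer line, the offset reads up to about 1 mm.
- **Other objects:** The jar, tape roll, screwdriver and purple look-alikes look unmoved in the top view.

No check failed. Side forces on the wrist during winding stayed at about 15 N or less.

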